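# Open the coolant tank's pressure cap

## Task

Open the pressure cap of the blue coolant tank: without pressing, turn it counter-clockwise (seen from above) until you feel it rest on its springy first stop, without forcing the stop; then press it down, only as far as it needs, and turn on past the stop until it is released. Lift the cap off and set it down upright in the shallow metal tray, let go, and leave the glassware and the clamp where they are.

Things in the scene. Friction and masses are not known exactly. Their poses are not given: they have to be found in the camera images.
- cap: Pressure cap on the tank, 60 mm tall, about 0.18 kg. Origin: centre of its stem's underside; z up. Upward from there: aluminium stem, 30 mm diameter, 0 to 22 mm, its foot with two lugs along x and -x (45 mm over both, 6 mm wide, 6 mm high); black disc, 60 mm diameter, 22 to 30 mm; wing along x, 30 to 60 mm. Its turn is the angle of its x from the tank's x, counter-clockwise (a half turn is the same).
- cap_wing (a point): On the cap's axis, 45 mm above its origin, half way up the grip wing (52 mm long along the cap's x, 14 mm wide; take it across the width). Locked, the turn is 0.02 to 0.10 rad. The cap meets its first stop at a turn of 0.13 to 0.85 rad: it differs each time, cannot be seen and must be felt. Turning it there takes under 0.1 N m; the stop adds to that.
- key_gap (a point): In the neck's rim, 21 mm from its axis, at one of two opposite gaps for the lugs, 1.42 rad counter-clockwise from the tank's x. Pressed 4 mm or more (5 to 7 is best) the lugs pass under the first stop; at a turn of 1.42 (1.34 to 1.50) they stand in the gaps, the spring lifts the cap 6 mm and it pulls straight up, clear 20 mm above its locked height. A hard end stop is at about 1.53 rad.
- tank: Blue painted coolant tank fixed on the bench, 220 mm (x) by 160 mm (y) by 100 mm high. Origin: centre of its underside; z up. The filler neck stands on top with its axis at x = -30 mm, y = 0.
- neck_rim (a point): Centre of the rim of the steel filler neck (58 mm outside diameter, 35 mm tall, rim 135 mm above the bench), axes as the tank's. With the cap locked, the cap's origin is on this axis, 12 mm below the rim, and its disc 10 mm above the rim; the cap has 2 mm of play sideways in the neck.
- seal (a joint): Spring plunger in the neck that carries the cap's stem. Value in m: 0 with the cap locked and unpressed, positive = pressed down by that much, -0.006 = fully up. It pushes up with about 6 N at 0 and 0.9 N more per mm; the seal is damaged if pressed deeper than 0.009 m (14.4 N).
- first_stop (a joint): Sprung stop inside the neck. Value in rad: 0 untouched; grows as the unpressed cap's lugs push it round counter-clockwise, with 4 N m per rad. The cap rests properly on it at 0.02 rad (0.08 N m) or more; over 0.08 rad (0.32 N m) is forcing it. Springs back to 0 when the cap is pressed under it.
- tray: Shallow square aluminium tray fixed on the bench, outside 150 by 150 by 16 mm, wall 4 mm. Origin: centre of its underside.
- tray_in (a point): Centre of the tray's inner floor, axes as the tray's; inside 142 by 142 mm. The cap stands upright on the foot of its stem here.
- flask: Bystander: conical glass flask, 72 mm wide, 95 mm tall, 0.15 kg. Origin: centre of its underside. Leave it alone.
- beaker: Bystander: glass beaker, 64 mm wide, 85 mm tall, 0.13 kg. Origin: centre of its underside. Leave it alone.
- clamp: Bystander: dark steel boss head with a 90 mm rod lying on the bench, 24 mm high. Origin: under the centre of its block. Leave it alone.
Things that resemble listed ones, but are neither listed nor needed, are in the scene too. Leave any purple or red look-alike of the cap alone.

How it is judged (in metres and radians):
On the way, in this order (a step that is already met when the one before it is completed fails the run):
1. the unpressed cap is turned against its first stop: pushed 0.02 rad or more, cap pressed under 2 mm (value of joint first_stop above 0.02 rad and value of joint seal below 0.002 m), for 0.2 s.
2. the cap is pressed and turned past the first stop (turn over 1.1 rad) (angle between the x axis of cap and the x axis of tank, either way round above 1.1 rad and horizontal distance between cap and neck_rim below 0.01 m), for 0.05 s.
3. the cap is lifted clear of the neck (z of cap in the frame of neck_rim above 0.012 m), for 0.05 s.
4. the cap is lowered, still held, to within 12 mm of the tray's floor (x of cap in the frame of tray_in between -0.05 and 0.05 m and y of cap in the frame of tray_in between -0.05 and 0.05 m and z of cap in the frame of tray_in below 0.012 m and contact force between the fingers and cap above 0.5 N), for 0.05 s.
At the end, for the whole second after the job is handed in: The cap stands upright (within 0.12 rad) and at rest on the tray's floor (its origin within 5 mm of the floor's height and within 50 mm of its centre along each side), and is let go (x of cap in the frame of tray_in between -0.05 and 0.05 m and y of cap in the frame of tray_in between -0.05 and 0.05 m and z of cap in the frame of tray_in between -0.005 and 0.005 m and angle between cap's own z axis and vertical below 0.12 rad and linear speed of cap below 0.02 m/s and contact force between the fingers and cap below 0.1 N); the robot touches nothing.
It fails at once if the first stop is forced (pushed over 0.08 rad, 0.32 N m) (value of joint first_stop above 0.08 rad).
It fails at once if the cap is pressed too hard: more than 9 mm deep (14.4 N on the spring) (value of joint seal above 0.009 m).
It fails at once if the flask is moved over 20 mm or tipped over (distance of flask from where it was at the start of the episode above 0.02 m).
It fails at once if the beaker is moved over 20 mm or tipped over (distance of beaker from where it was at the start of the episode above 0.02 m).
It fails at once if the clamp is moved over 20 mm or tipped over (distance of clamp from where it was at the start of the episode above 0.02 m).
It also fails if it takes over 67 s, if anything falls off the work surface, if the arm or the gripper's body presses on something with over 40 N, if the wrist force passes 120 N, or if a joint passes its speed limit or range.

## Robot

A 7-joint arm with a two-finger parallel gripper is mounted at the origin on the work surface. World frame = base frame: x ahead of the robot, y to its left, z up, the work surface at z = 0. Lengths are in mm, angles in rad, forces in N, time in s.
With the tool pointing down it reaches from about 425 to 875 mm from the base axis. Payload 4.7 kg.
Tool frame: the origin (TCP) lies on the centre line of the jaws, within the pads' length; the fingertips stand 11 mm ahead of it and the grasp point (between the pads) lies 8 mm behind it (bot.nose_length is the distance from the TCP to the fingertips, in mm); z points along the fingers, y is the line along which they close (so a half turn about z gives the same grasp; the last joint's range is limited). The gripper opens to 87 mm and grips with 3 to 60 N. Pads are 19 mm wide; open, the fingers measure 117 mm over their backs; the gripper's body (75 mm by 190 mm) begins 51 mm behind the grasp point.
Start: joints at [-1.128, 0.321, -0.07, 1.45, 0.023, 1.371, -0.057], TCP at [270.285, 591.16, 233.587] pointing down, gripper open.
Joint ranges: [-2.86, 2.86], [-0.3, 2.09], [-1.38, 1.24], [0.06, 2.45], [-1.56, 4.7], [0.09, 2.05], [-2.69, 2.69]. Speed limits (rad/s): [2.57, 2.57, 3.14, 3.14, 3.14, 3.14, 3.14].

## Interface

Orientations are given as a rotation vector (axis times angle).
In Python, from workcell import bot gives the robot as it stands. Calls block until the motion is done:
- bot.movep(position, orientation): joint-space move of the TCP to a pose.
- bot.servo_line(position, velocity=150, rotation=None, until_force=None): straight line of the TCP; rotation=None keeps the orientation; velocity is the mean speed in mm/s. With until_force (N) it stops when the force on the tool has changed by that much, and returns True; else False.
- bot.set_joints(angles): joint-space move.
- bot.gripper_to(opening, newtons=None): finger opening in mm; newtons is the grip in N (None keeps the last); returns when the fingers have stopped.
- bot.sleep(seconds).
- bot.solve_ik(position, orientation): joint angles nearest the present ones, or None.
- bot.get_obs(): the state.
- bot.capture(name): name is "scene" or "side" or "wrist"; returns (picture, depth): 400x640x3 uint8, red, green, blue; 400x640 float32, mm along the optical axis (not along the pixel's ray), 0 where there is no reading.
- bot.camera_info(name): a dict with "fx", "fy", "cx", "cy" (pixels), "extrinsics" (4x4, takes a point from world to camera coordinates). Camera axes: x right, y down, z forward; pixel columns grow to the right and rows downward; lengths in mm; the calibration is good to about 2 mm. A picture is of the moment at which its call begins: read the wrist's pose just before it. camera_info takes no time and is no camera call; for the wrist camera it gives the pose at the moment of the call.
A pose or a line that the arm cannot do raises bot.Unreachable and nothing moves.
- bot.hand_in(): hands the job in; it is judged then, once.
The state is a dict: "t": time; "joints": joint angles; "qvel": joint speeds; "effort": joint torques, N m; "ee_pos": TCP position; "orientation": TCP orientation; "ft_force": force on the tool from outside, world axes, zero at the start; "moment": the same for the moment, N m; "finger_gap": finger opening in mm; "grasp_force": force on a finger pad.
Only numpy, scipy, OpenCV 4.12 (cv2) and the standard library are available. Lean on these libraries where they do the work, as an engineer would, in place of code of your own. Each camera call takes 0.05 s, during which the arm holds its last target. There are 200 camera calls.

## Working session

There is one attempt and no reset: what is moved stays moved. The work goes in short steps, each a Python script; the robot and the scene stay as the last script left them, time stands still between calls to the robot, and variables do not carry over. Pictures are saved under pics/ and viewed, at most 10 in all, crops included, and the job is handed in when it is done.

```bash
mkdir -p pics; ls
cat > h.py <<'E'
import numpy as np, cv2
from workcell import bot
from scipy.spatial.transform import Rotation as R
def snap(n,f):
    ci=bot.camera_info(n); p,d=bot.capture(n)
    np.savez('pics/'+f+'.npz',p=p,d=d,E=ci['extrinsics'],K=[ci['fx'],ci['fy'],ci['cx'],ci['cy']])
    cv2.imwrite('pics/'+f+'.png',p[:,:,::-1]); return p,d
def cloud(f):
    z=np.load('pics/'+f+'.npz'); d=z['d']; fx,fy,cx,cy=z['K']
    v,u=np.mgrid[:d.shape[0],:d.shape[1]]
    P=np.stack([(u-cx)/fx*d,(v-cy)/fy*d,d],-1); E=z['E']
    W=(P-E[:3,3])@E[:3,:3]; W[d==0]=np.nan
    return z['p'],W
def down(yaw): # tool z down, tool x at world yaw; y = x-yaw mirrored
    c,s=np.cos(yaw),np.sin(yaw)
    return R.from_matrix(np.array([[c,s,0],[s,-c,0],[0,0,-1.]])).as_rotvec()
E
python3 - <<'E'
from h import *
snap('scene','s1'); snap('side','d1')
a=cv2.imread('pics/s1.png');b=cv2.imread('pics/d1.png')
print(bot.get_obs()); print(bot.nose_length)
E
```

```text
pics
{'t': 0.1, 'joints': array([-1.12788767,  0.32175715, -0.07005481,  1.45153779,  0.02257865,
        1.37079905, -0.05689803]), 'qvel': array([-7.78380902e-04, -3.25093450e-03, -2.04274029e-03, -5.69007455e-04,
        4.93323756e-06, -3.44991804e-04, -9.34830345e-05]), 'effort': array([-2.04312232e-04, -4.92572343e+01, -4.05811518e-01, -3.13399887e+01,
       -6.41949079e-02,  3.94313259e-02,  5.33943262e-05]), 'ee_pos': array([270.11960212, 590.69814281, 232.57288889]), 'orientation': array([-6.68366202e-01, -3.06937950e+00,  2.65650200e-03]), 'ft_force': array([-0.48192979, -0.35735422,  0.79026344]), 'moment': array([0.02399663, 0.05448039, 0.00348119]), 'grasp_force': 0.0, 'finger_gap': 87.0421027994984}
11.0
```

View pics/s1.png

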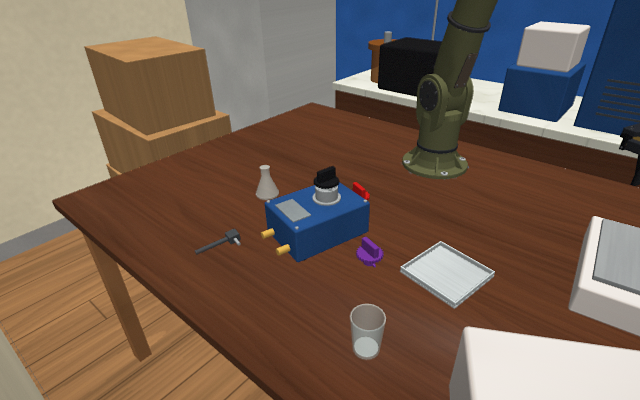

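View pics/d1.png

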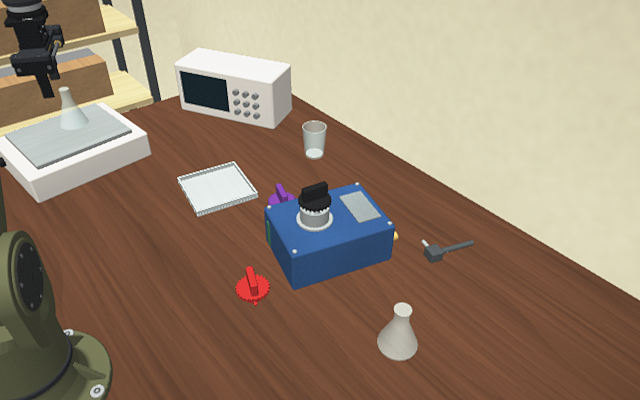

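Scene view: the black cap on the steel neck of the blue tank is at (326,185). The purple look-alike is at (369,250) and the red one at (360,190). The tray is at (447,273), flask (265,183), beaker (367,332) and clamp (232,238). In the side view the cap is at (315,200) and the tray at (217,187). The black cap on the neck is the one meant.

Run:
```python
from h import *
for f in('s1','d1'):
    p,W=cloud(f); p=p.astype(int); r,g,b=p[...,0],p[...,1],p[...,2]; z=W[...,2]
    m=(b>r+40)&(b>g+20)&(abs(z-100)<6)&(np.hypot(W[...,0],W[...,1])<1100)
    if f=='s1': m[:,:240]=0
    Q=W[m][:,:2].astype(np.float32); print(f,'tank top',len(Q),cv2.minAreaRect(Q),np.median(z[m]))
    c0=cv2.minAreaRect(Q)[0]; dd=np.hypot(W[...,0]-c0[0],W[...,1]-c0[1])
    w=(dd<90)&(z>163)&(z<190); Q=W[w]; print('wing',len(Q),cv2.minAreaRect(Q[:,:2].astype(np.float32)),Q[:,2].max())
    t=(dd<90)&(z>178); Q=W[t][:,:2].astype(np.float32)
    if len(Q)>4: print('wingtop',len(Q),cv2.minAreaRect(Q))
    dk=(dd<90)&(z>148)&(z<156)&(r<60); Q=W[dk]; 
    if len(Q)>4:print('disc',len(Q),cv2.minEnclosingCircle(Q[:,:2].astype(np.float32)))
    box=(slice(240,308),slice(398,497)) if f=='s1' else (slice(158,218),slice(174,260))
    B=W[box]; bb=p[box]; t=(bb.min(-1)>110)&(B[...,2]<25)&(B[...,2]>-5)
    Q=B[t][:,:2].astype(np.float32); print('tray',len(Q),cv2.minAreaRect(Q),np.percentile(B[t][:,2],[5,50,95]))
    pl={'s1':dict(flask=(265,185),beaker=(367,335),clamp=(232,237),purple=(369,252),red=(360,190),plate=(293,210)),'d1':dict(flask=(398,340),beaker=(315,145),clamp=(432,252),purple=(280,197),red=(252,288),plate=(360,207))}[f]
    for k,(u,v) in pl.items(): print(k,W[v,u].round())
p,d=snap('wrist','w0')
```

```text
s1 tank top 2283 ((-95.697509765625, 61.695465087890625), (457.1653747558594, 1538.6483154296875), 68.71807861328125) 100.2106612834432
wing 47 ((-19.97032356262207, 70.489990234375), (8.120654106140137, 28.885143280029297), 64.900146484375) 188.8848749986025
wingtop 329 ((-21.338260650634766, 58.223114013671875), (52.14358901977539, 30.916839599609375), 85.08306121826172)
disc 5 ((-23.25651741027832, 63.80997085571289), 15.652399063110352)
tray 3340 ((490.0097351074219, 282.0700378417969), (164.5809326171875, 163.7589569091797), 78.4450454711914) [ 2.62718442  4.98576019 16.40371391]
flask [ 526. -286.   46.]
beaker [804. 278.  74.]
clamp [ 732. -189.   20.]
purple [582. 129.  39.]
red [389. -37.  57.]
plate [631. -63. 102.]
d1 tank top 3918 ((562.0375366210938, -50.76600646972656), (161.904541015625, 219.96400451660156), 74.45097351074219) 99.97547211436185
wing 329 ((533.9754638671875, -43.179786682128906), (17.51767349243164, 52.8986930847168), 77.45417785644531) 185.46235067789476
wingtop 164 ((533.9754638671875, -43.179786682128906), (17.51767349243164, 52.8986930847168), 77.45417785644531)
disc 313 ((533.5210571289062, -41.78361129760742), 32.18128204345703)
tray 2759 ((501.7301940917969, 294.61737060546875), (181.7533416748047, 161.79525756835938), 80.07645416259766) [ 1.15950097  4.48658178 15.7366139 ]
flask [ 491. -318.   44.]
beaker [763. 234.  47.]
clamp [ 714. -205.   25.]
purple [560. 110.  52.]
red [361. -77.  54.]
plate [631. -71. 102.]
```

Run:
```python
from h import *
q0=bot.get_obs()['joints']
for k in (0,np.pi,-np.pi):
    for dt in(0,.5,1.0,1.43):
        s=bot.solve_ik([534,-43,167],down(-.22+k+dt)); print(round(k,1),dt,None if s is None else s.round(2))
    s=bot.solve_ik([495,287,60],down(1.15+k)); print('tray',None if s is None else s.round(2))
```

```text
0 0 [-0.57  0.13  0.65  1.84 -0.09  1.19 -1.68]
0 0.5 [-0.55  0.13  0.63  1.84 -0.08  1.19 -1.18]
0 1.0 [-0.54  0.13  0.62  1.84 -0.08  1.19 -0.68]
0 1.43 [-0.54  0.13  0.62  1.84 -0.08  1.19 -0.26]
tray [-0.83  0.31  0.3   1.85 -0.11  1.   -0.91]
3.1 0 [-0.51  0.13  0.59  1.84 -0.08  1.19  1.45]
3.1 0.5 [-0.5   0.13  0.57  1.84 -0.07  1.19  1.95]
3.1 1.0 [-0.48  0.13  0.55  1.84 -0.07  1.19  2.45]
3.1 1.43 [ 1.05  0.31 -1.17  1.79  0.3   1.24  2.57]
tray [-0.55  0.31 -0.03  1.84  0.01  1.    2.14]
-3.1 0 [-0.51  0.13  0.59  1.84 -0.08  1.19  1.45]
-3.1 0.5 [-0.5   0.13  0.57  1.84 -0.07  1.19  1.95]
-3.1 1.0 [-0.48  0.13  0.55  1.84 -0.07  1.19  2.45]
-3.1 1.43 [ 1.05  0.31 -1.17  1.79  0.3   1.24  2.57]
tray [-0.55  0.31 -0.03  1.84  0.01  1.    2.14]
```

k=0 is the good branch. I'll move above the cap and take a wrist view.

Run:
```python
from h import *
bot.movep([534,-43,310],down(-.22))
o=bot.get_obs(); print(o['t'],o['ee_pos'],o['moment'],o['ft_force'])
snap('wrist','w1')
p,W=cloud('w1'); z=W[...,2]; dd=np.hypot(W[...,0]-534,W[...,1]+43)
m=(dd<60)&(z>178)&(z<192); Q=W[m]; print('wing',len(Q),cv2.minAreaRect(Q[:,:2].astype(np.float32)),np.median(Q[:,2]))
pi=p.astype(int); m=(pi[...,2]>pi[...,0]+40)&(abs(z-100)<6); Q=W[m][:,:2].astype(np.float32)
if len(Q)>9: print('tank',len(Q),cv2.minAreaRect(Q))
m=(dd<45)&(z>145)&(z<160);print('disc',m.sum(),cv2.minEnclosingCircle(W[m][:,:2].astype(np.float32)))
```

```text
2.6 [534.15713192 -41.7925572  309.825763  ] [-0.02664658  0.1810862   0.03260617] [ 0.23924492 -0.19321464 -0.04925234]
wing 910 ((535.6205444335938, -39.83165740966797), (13.97417163848877, 51.02553939819336), 79.53413391113281) 182.11621455033466
tank 20402 ((564.3733520507812, -48.221031188964844), (158.2465362548828, 217.8310546875), 74.25363159179688)
disc 2363 ((535.0074462890625, -39.69596862792969), 32.19959259033203)
```

View pics/w1.png

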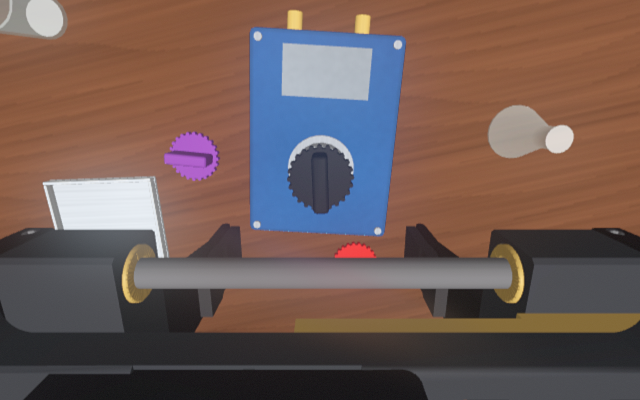

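The wrist view shows the black cap at (320,178) on the blue tank's neck, with the wing along the image vertical. Purple is at (192,157), red at (355,255) and the tray at the left edge. The black cap is confirmed, so I'll descend and grip.

Run:
```python
from h import *
C=[535,-41]
bot.servo_line([*C,200],150,down(-.19)); bot.servo_line([*C,169],60); bot.sleep(.3)
def pr(s):
    o=bot.get_obs(); print(s,round(o['t'],2),o['ee_pos'].round(2),o['ft_force'].round(2),o['moment'].round(3),round(o['finger_gap'],1),round(o['grasp_force'],1),o['joints'][6].round(3)); return o
o=pr('pre'); np.savez('zero.npz',f=o['ft_force'],m=o['moment'])
bot.gripper_to(20,20); pr('20')
bot.gripper_to(5,30); bot.sleep(.3); pr('grip')
```

```text
pre 4.5 [535.2  -40.99 169.3 ] [-0.08  0.44  0.21] [-0.052  0.163 -0.011] 86.9 0.0 -1.659
20 5.78 [535.   -41.01 169.  ] [-0.83 -0.29 -0.52] [-0.005  0.186  0.039] 20.0 0.0 -1.659
grip 6.38 [535.11 -40.68 169.11] [0.66 2.27 1.15] [0.384 0.178 0.053] 13.7 29.8 -1.659
```

```bash
cat >> h.py <<'E'
def avg(n=6):
    O=[]
    for _ in range(n): bot.sleep(.02); O.append(bot.get_obs())
    return np.mean([o['ft_force'] for o in O],0),np.mean([o['moment'] for o in O],0),O[-1]
E
python3 - <<'E'
from h import *
C=[535,-41,169]; yaw=-.19
f0,m0,o=avg(10); print(f0.round(2),m0.round(3))
hist=[]; step=.03
while yaw<-.275+1.0:
    yaw+=step; bot.servo_line(C,50,down(yaw)); f,m,o=avg()
    hist.append(m[2]); print(round(o['t'],2),round(yaw,3),f.round(1),m.round(3),round(o['joints'][6],3))
    base=np.median(hist[:-1][-8:]) if len(hist)>3 else m[2]
    if step==.03 and len(hist)>3 and abs(m[2]-base)>.05: step=.01; b=base; 
    if step==.01 and abs(m[2]-b)>.13: break
E
```

```text
[-0.21  1.75  0.92] [ 0.44   0.157 -0.005]
6.9 -0.16 [0.3 2.3 1.7] [ 0.566  0.134 -0.015] -1.63
7.25 -0.13 [0.2 2.8 1.5] [ 0.718  0.1   -0.058] -1.6
7.6 -0.1 [0.  3.7 1.9] [ 0.915  0.062 -0.114] -1.571
7.95 -0.07 [0.4 4.6 2. ] [ 1.134  0.045 -0.164] -1.541
8.3 -0.06 [0.3 5.  1.8] [ 1.271  0.004 -0.233] -1.531
```

Run:
```python
from h import *
for C in ([535,-41,169],[535,-40,169],[535,-39,169],[535,-38,169]):
    bot.servo_line(C,20); f,m,o=avg(8); print(round(o['t'],2),o['ee_pos'].round(2),f.round(1),m.round(3),R.from_rotvec(o['orientation']).as_matrix()[:2,0].round(3))
    if f[1]<.6: break
```

```text
8.68 [535.11 -40.71 169.08] [0.6 5.  2.3] [ 1.253 -0.019 -0.244] [ 0.998 -0.06 ]
9.07 [535.06 -40.52 169.05] [0.7 2.8 2.2] [ 0.687 -0.063 -0.223] [ 0.998 -0.06 ]
9.45 [535.09 -40.22 169.06] [ 1.1 -0.9  2.4] [-0.294 -0.146 -0.218] [ 0.998 -0.061]
```

Run:
```python
from h import *
C=[535,-39.3,169]; yaw=-.06
bot.servo_line(C,20)
for i in range(9):
    f,m,o=avg(10); print(round(o['t'],2),round(yaw,3),o['ee_pos'].round(2),f.round(1),m.round(3))
    if m[2]<-.27: break
    yaw+=.01; bot.servo_line(C,50,down(yaw))
```

```text
9.87 -0.06 [535.07 -40.   169.08] [ 1.1 -2.6  2.5] [-0.746 -0.161 -0.215]
10.28 -0.05 [535.04 -39.81 169.08] [ 1.1 -4.   3.1] [-1.112 -0.127 -0.25 ]
10.7 -0.04 [535.02 -39.72 169.06] [ 1.1 -5.1  3.2] [-1.379 -0.14  -0.285]
```

Run:
```python
from h import *
bot.sleep(.2)
C=[535,-39.8]; yaw=-.07
bot.servo_line([*C,169],20,down(yaw)); bot.gripper_to(5,50)
def pr(s):
    f,m,o=avg(8); print(s,round(o['t'],2),o['ee_pos'].round(2),f.round(1),m.round(3),round(o['finger_gap'],1),round(o['grasp_force'],1)); return f
pr('pre')
for z in (167.5,166,165,164,163.3,162.8):
    bot.servo_line([*C,z],20); f=pr(z)
    if f[2]>12.3: break
```

```text
pre 11.5 [535.02 -39.71 169.05] [ 0.6 -3.7  3.8] [-1.11  -0.067 -0.195] 13.7 49.9
167.5 11.88 [535.03 -39.73 167.74] [ 0.3 -3.9  5.6] [-1.066  0.068 -0.17 ] 13.5 49.9
166 12.27 [535.05 -39.59 166.13] [ 0.5 -3.7  5.1] [-1.003  0.021 -0.012] 13.7 49.9
165 12.65 [535.09 -39.6  165.48] [-0.2 -3.7  7. ] [-0.971  0.217 -0.006] 13.3 49.9
164 13.03 [535.11 -39.58 164.61] [-0.5 -3.6  7.9] [-0.972  0.312 -0.018] 13.5 49.9
163.3 13.42 [535.11 -39.58 163.99] [-0.7 -3.4  8.4] [-0.986  0.362 -0.01 ] 13.6 49.9
162.8 13.8 [535.11 -39.58 163.56] [-0.8 -3.4  8.7] [-0.974  0.381 -0.02 ] 13.6 49.9
```

Run:
```python
from h import *
C=np.array([535,-40.3,162.4]); yaw=-.07; end=1.145
bot.servo_line(C,20); step=.04
i=0
while 1:
    f,m,o=avg(4)
    if i%3==0 or yaw>1: print(round(o['t'],2),round(yaw,3),o['ee_pos'].round(2),f.round(1),m.round(3),round(o['finger_gap'],1))
    i+=1
    if abs(m[2])>.2 or f[2]>12.5: print('STOP',f,m); break
    if yaw>=end: break
    step=.04 if yaw<.1 else .08
    yaw=min(yaw+step,end); C[:2]+=np.clip(.12*f[:2],-.3,.3)
    bot.servo_line(C,50,down(yaw))
print(C)
```

```text
14.12 -0.07 [535.12 -39.63 163.21] [-1.  -2.6  9.3] [-0.766  0.405  0.004] 13.5
15.07 0.05 [535.16 -39.58 163.31] [-0.6 -1.6  8.4] [-0.464  0.298 -0.004] 13.6
16.02 0.21 [535.13 -39.7  163.37] [-0.2 -0.7  8.7] [-0.265  0.225 -0.007] 13.4
16.97 0.45 [535.15 -39.8  163.4 ] [-0.7 -0.8  9.1] [-0.182  0.158 -0.009] 13.9
17.92 0.69 [535.11 -39.94 163.43] [-0.1 -0.4  8.8] [-0.205  0.092 -0.01 ] 13.6
18.87 0.93 [535.13 -40.04 163.47] [-0.  -0.3  8.9] [-0.205  0.047  0.007] 13.7
19.18 1.01 [535.12 -40.06 163.47] [ 0.1 -0.3  9.3] [-0.216  0.041 -0.005] 13.5
19.5 1.09 [535.12 -40.1  163.46] [ 0.2 -0.6  9. ] [-0.208  0.036  0.006] 13.5
19.82 1.145 [535.14 -40.14 163.45] [-0.1 -0.5  8.8] [-0.179  0.04   0.01 ] 13.8
[534.41503395 -42.28596142 162.4       ]
```

Run:
```python
from h import *
C=np.array([534.4,-42.0,162.4])
for z in (166,169,172,175,177,180,185,190,196,205):
    C[2]=z; bot.servo_line(C,40); f,m,o=avg(4); C[:2]+=np.clip(.12*f[:2],-.3,.3)
    print(round(o['t'],2),o['ee_pos'].round(2),f.round(1),m.round(3),round(o['finger_gap'],1))
    if f[2]<-7: print('STUCK');break
else:
    bot.servo_line([C[0],C[1],260],120); snap('side','d2')
```

```text
20.13 [535.1  -40.08 166.66] [ 1.2 -0.8  6. ] [-0.324 -0.259  0.031] 13.8
20.45 [535.05 -40.26 169.13] [2.7 1.3 3.7] [ 0.389 -0.577  0.01 ] 13.6
20.77 [534.62 -41.5  171.73] [2.  2.  2.1] [ 0.377 -0.455 -0.017] 13.2
21.08 [534.4  -42.23 174.53] [1.  0.1 0.2] [-0.071 -0.176  0.026] 13.7
21.4 [534.6  -42.01 176.62] [ 0.5 -0.8 -1.8] [-0.205  0.024 -0.004] 13.8
21.72 [535.1  -41.66 180.  ] [ 0.1 -0.  -1.9] [-0.089  0.083 -0.024] 13.5
22.06 [535.35 -41.76 185.17] [-0.3 -0.6 -1.8] [-0.057  0.101  0.027] 13.8
22.4 [535.31 -41.86 190.13] [-0.1  0.3 -2.1] [-0.085  0.075 -0.011] 13.6
22.77 [535.31 -41.85 196.16] [ 0.1  0.  -1.5] [-0.084  0.098  0.009] 14.0
23.21 [535.28 -41.8  205.09] [-0.5  0.4 -1.8] [-0.096  0.074 -0.014] 13.7
```

View pics/d2.png

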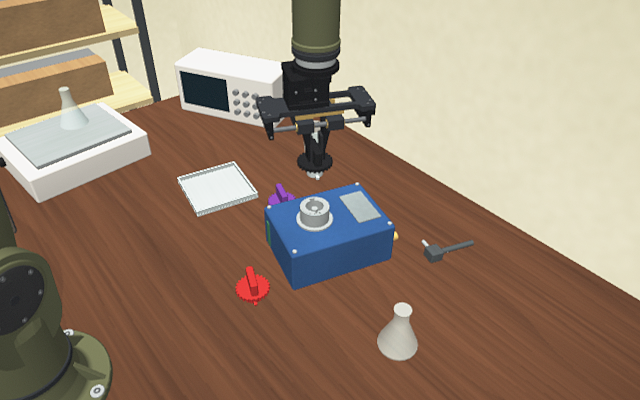

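The side view shows the cap held at (315,165), clear of the now open neck at (315,213). Next I'll refine the tray centre from the earlier clouds and lower the cap into it.

```bash
python3 - <<'E'
from h import *
cs=[]
for f in('s1','d1'):
    p,W=cloud(f); z=W[...,2]; g=p.astype(int)
    m=(np.abs(W[...,0]-494)<115)&(np.abs(W[...,1]-286)<115)&(z>2)&(z<22)&(g.min(-1)>110)&(g.max(-1)-g.min(-1)<40)
    k=cv2.morphologyEx(m.astype(np.uint8),cv2.MORPH_OPEN,np.ones((3,3),np.uint8))
    n,l,s,_=cv2.connectedComponentsWithStats(k); m=l==1+np.argmax(s[1:,4])
    r=cv2.minAreaRect(W[m][:,:2].astype(np.float32)); print(f,m.sum(),r,np.median(z[m])); cs.append(r[0])
T=np.mean(cs,0); print(T)
if np.ptp(np.array(cs),0).max()<15:
    bot.movep([*T,180],down(1.145)); bot.servo_line([*T,75],120)
    print(bot.servo_line([*T,46],25,until_force=3))
    f,m,o=avg(6); print(o['t'],o['ee_pos'],f,m,o['grasp_force']); snap('side','d3'); snap('scene','s3')
E
python3 -c "
import cv2,numpy as np
a=cv2.imread('pics/d3.png')[100:280,130:370];b=cv2.imread('pics/s3.png')[180:330,360:560]
cv2.imwrite('pics/c3.png',np.hstack([cv2.resize(a,(400,300)),cv2.resize(b,(400,300))]))"
```

```text
s1 3171 ((495.9521179199219, 286.71649169921875), (151.15518188476562, 153.5981903076172), 79.49272918701172) 5.022937042994803
d1 2262 ((496.0224304199219, 291.5341491699219), (173.7305450439453, 151.6011199951172), 80.06520080566406) 4.872951902607263
[495.98727417 289.12532043]
True
27.2 [495.74328404 289.01342545  50.09097746] [-0.51205844 -0.1784612   5.10399252] [-0.14834817  0.10510225 -0.0033873 ] 49.90867397747934
```

View pics/c3.png

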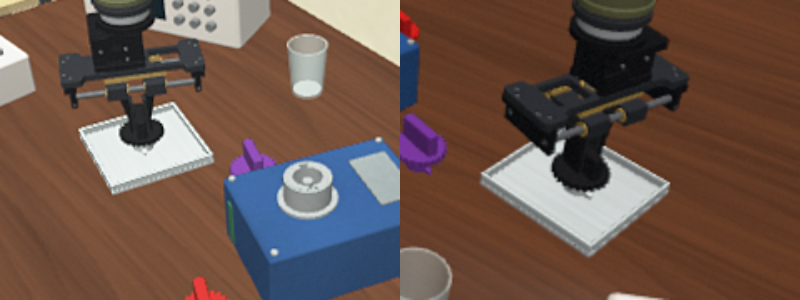

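The cap stands in the middle of the tray, at (142,132) in the left crop and (580,172) in the right. Contact came at the expected height, so I'll release and withdraw.

Run:
```python
from h import *
bot.gripper_to(40); bot.sleep(.2)
bot.servo_line([495.8,289,150],80); bot.servo_line([495.8,289,250],150); bot.sleep(.5)
o=bot.get_obs(); print(o['t'],o['ee_pos'],o['grasp_force'],o['ft_force'])
snap('side','d4'); snap('scene','s4')
for f in('d4','s4'):
    p,W=cloud(f); z=W[...,2]; m=(np.hypot(W[...,0]-496,W[...,1]-289)<45)&(z>58)&(z<75); print(m.sum(),W[m].mean(0),W[m][:,2].max())
a=cv2.imread('pics/d4.png')[100:280,130:370];b=cv2.imread('pics/s4.png')[180:330,360:560]
cv2.imwrite('pics/c4.png',np.hstack([cv2.resize(a,(400,300)),cv2.resize(b,(400,300))]))
```

```text
30.9917 [495.77779927 288.96293079 249.85672682] 0.0 [-0.09233397  0.39257559  0.4292178 ]
84 [492.5260648  284.76149301  62.98945448] 67.04244358985818
129 [497.75542209 291.99295865  63.05895202] 66.77888901505955
```

View pics/c4.png

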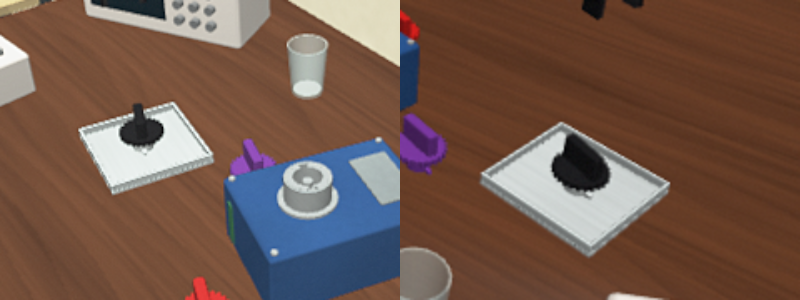

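The cap stands upright in the tray, at (142,125) left and (580,165) right, and the gripper is clear.

```bash
python3 -c "
from workcell import bot
print(bot.hand_in())"
```

```text
the job is handed in; nothing more can be done
None
```

I opened the cap at its first stop, released it, and set it upright and let go in the tray; the job was handed in at about 31 s, and no verdict came back.

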